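Feed a package carrier through the loading track into the latching nest

ROBOT

A 6-joint arm with a two-finger parallel gripper is mounted at the origin on the work surface. World frame = base frame: x ahead of the robot, y to its left, z up, the work surface at z = 0. Lengths are in m, angles in degrees, forces in N, time in s.
With the tool pointing down it reaches from about 0.4 to 0.825 m from the base axis. Payload 7 kg.
Tool frame: the origin (TCP) lies at the very end of the fingers, on their centre line; the grasp point (between the pads) lies 19 mm behind it; x points along the fingers, y is the direction in which the jaws open and shut, and the axes are right-handed (so a half turn about x gives the same grasp; the last joint's range is limited). The gripper opens to 88 mm and grips with 3 to 60 N. Pads are 19 mm wide; open, the fingers measure 130 mm over their backs; the gripper's body (78 mm by 193 mm) begins 47 mm behind the grasp point.
Start: joints at [-46.576, 20.546, 0.682, 0, -70.136, -16.507], TCP at [0.306, -0.602, 0.227] pointing down, gripper open.
Joint ranges: [-176.03, 176.03], [-82.01, 121.73], [-58.28, 71.71], [-173.87, 95.51], [-174.79, -0.11], [-173.66, 173.66]. Speed limits (degrees/s): [136.94, 136.94, 172.46, 180, 180, 180].

INTERFACE

Orientations are given as [roll, pitch, yaw] about the fixed x, y, z axes, in that order (R = Rz(yaw) Ry(pitch) Rx(roll)).
In Python, from plant import * gives the robot as it stands. The module is installed in compiled form; this text tells all that it offers.
- The arm moves only by the shell command python3 -m creep 'ROWS' [FORCE]. ROWS is a JSON object of lists of equal length, an entry for each row: "jaw": the closure, from -1 (fully open) to 1 (shut); "translation": the shift along the tool's x, y, z in m, a list of three; "roll": the turn about the tool's x in rad. A call has exactly 10 rows; each row shifts and turns the commanded pose from where the row before left it, along the tool's axes as they then stand; what a row does not reach is not made up. A row lasts 1/10 s, in which the tool goes at most 50 mm and 8.59 degrees, less where a joint would pass 70% of its speed; a pose out of reach is approached as far as the arm can. A call with a gripper value outside its range is refused whole. The fingers move at their own pace and stop on an object; FORCE is the grip in N (left out, the last holds). Time passes only in rows, so rows that do not move let the fingers close, or fill a call up. It gives the time, the measured TCP pose, the force and the opening at its end, in the units of the state.
- get_state(): the state, without advancing time (a new reading comes with each control period).
- capture(name): name is "scene" or "side" or "wrist"; returns a dict with "image" (420x560x3 uint8, red, green, blue), "fovy" (degrees; the focal length in pixels is half the picture's height over the tangent of half this angle, whatever the lens; pixels are square), "cx", "cy" (the principal point, pixels), "D" ([k1, k2, p1, p2, k3] as OpenCV has them; the pictures are not rectified), "pose" (4x4, takes a point from camera to world coordinates); the wrist camera has in their place "tool_from_camera" (4x4, takes a point from camera to tool coordinates, whose origin is the TCP and whose axes are the tool frame's). Camera axes: x right, y up, looking along -z (the intrinsics and any distortion apply to the point x, -y, -z); pixel columns grow to the right and rows downward; lengths in m; the calibration is good to about 2 mm. A picture is of the moment at which its call begins: read the wrist's pose just before it. There is no depth.
- close_job(): hands the job in, once; it reports no verdict.
The state is a dict: "time_s": time; "joints": joint angles; "qd": joint speeds; "joint_torque": joint torques, N m; "tcp_pos": TCP position; "eef_rot": TCP orientation; "contact_force": force on the tool from outside, world axes, zero at the start; "moment": the same for the moment, N m; "gripper_width": finger opening in m.
Only numpy, scipy, OpenCV 4.12 (cv2) and the standard library are available. Lean on these libraries where they do the work, as an engineer would, in place of code of your own. Each camera call takes 0.05 s, during which the arm holds its last target.

TASK

The carrier of ceramic packages lies loose in the flared mouth of the loading track. Take the white push stick from the tool tray by its upright grip and with its tip feed the carrier along the channel and against the sprung stop until the side latch springs in behind it and locks it there; push gently, never with more than 20 N on the carrier or the track, and never touch the carrier with the gripper. Then draw the stick out and set it down, not drop it, in the tool tray again, leaving the dispensers, the pan and the tweezers where they are.

Things in the scene. Friction and masses are not known exactly. Their poses are not given: they have to be found in the camera images.
- track: Aluminium loading track fixed to the bench, 305 long, 74 wide. Origin: on the bench top, centre line, under the channel mouth; x = feed direction, z up. Its floor plate (top 5 mm above the bench) runs from x = -120 to +185. Before the mouth two flared lead-in walls, 11 high, stand 64 apart at x = -45 and narrow to 34 at x = 0.
- channel_mouth (a point): Middle of the channel mouth at floor height (x = 0 of the track, axes as the track's). The straight guide channel runs to x = 160, 34 wide, 11 high, under two steel keeper strips (tops 19 mm above the bench) with an open slot 18 wide between them for the stick's shaft. The carrier slides with 0.5 to 3 N of rubbing, most where its flank presses the side latch out.
- channel_end (a point): Far end of the channel at floor height (x = 160 of the track). Hereabouts the nest is clamped, its place set up to 15 mm either way: not measured, find it by feel. A brass stop on springs meets the carrier's nose, gives way from 3 N, then 0.6 N more per mm, and is solid after 6.5 mm. 5 to 5.5 mm after first touch a side latch springs in behind the carrier's tail; the force then drops by 0.5 to 3 N.
- carrier: Dark steel plate with eight small ceramic packages, 60 long (x), 32 wide, 9 high, about 60 g. Origin: centre of underside; +x to its nose; tail flat and square at x = -30. Starts loose in the flared mouth, nose to the channel, a little askew. Latched (origin 90 to 120 past the mouth) it stays put; let go too early, the stop pushes it back. Latching takes 6 to 12 N in all; a steep rise then means the stop is solid.
- stick: White plastic push stick, 90 g. Origin: centre of the underside of its foot; x along the shaft to the tip, z up. Foot 36 long (x), 30 wide, 6 high; on it an upright grip 36 long (x), 16 thick (y), top 60 above the underside. Shaft 10 wide, 10 high, underside level with the foot's, flat tip at x = 115. Starts standing on its foot in the tool tray.
- stick_tip (a point): Centre of the flat end face of the push stick's shaft, 115 mm ahead of the stick's origin and 5 mm above its underside.
- tool_tray: Dark blue open tray fixed to the bench, 310 (x) by 160 (y), rim 22 high, walls 4, floor 4 mm above the bench. Origin: centre of its underside. The two dispensers stand at its +x end (beyond x = 90).
- dispenser1: Turquoise solvent dispenser with steel cap, 46 across, 85 high, in the tool tray; leave it alone. Origin: centre of its base.
- dispenser2: Second dispenser, the same; leave it alone.
- steel_pan: Small empty stainless pan, 130 x 100 x 45, on the bench; leave it alone. Origin: centre of its underside.
- tweezers: Steel tweezers about 126 long, 9 high, lying on the bench; leave them alone. Origin: under their middle, x along them.
Not all that is in view belongs to the job. Of the things that look like the stick, take the one that is farthest to the robot's right at the start.

How it is judged (in metres and radians):
On the way, in this order (a step that is already met when the one before it is completed fails the run):
1. the carrier is wholly inside the guide channel (x of carrier in the frame of track above 0.031 m and angle between the x axis of carrier and the x axis of track, either way round below 0.12 rad), for 0.05 s.
2. the carrier is locked in the nest, clamped between sprung stop and latch, and the stick no longer pushes it (x of carrier in the frame of track above 0.088 m and contact force between carrier and anything else above 9 N and contact force between stick and carrier below 0.3 N), for 0.2 s.
At the end, for the whole second after the job is handed in: The carrier is at rest, clamped between latch and sprung stop (contact forces on it sum to about 12 N, at least 9), its middle over 88 mm past the channel mouth; the stick lies released and at rest on the tray's floor, grip end and tip inside the rim and below 30 mm height (x of carrier in the frame of track above 0.088 m and contact force between carrier and anything else above 9 N and linear speed of each of carrier, stick below 0.02 m/s and x of stick in the frame of tool_tray between -0.155 and 0.155 m and y of stick in the frame of tool_tray between -0.08 and 0.08 m and x of stick_tip in the frame of tool_tray between -0.155 and 0.155 m and y of stick_tip in the frame of tool_tray between -0.08 and 0.08 m and height (world z) of each of stick, stick_tip below 0.03 m); the robot touches nothing.
It fails at once if the stick pushes the carrier with more than 20 N (contact force between stick and carrier above 20 N).
It fails at once if the stick or the robot is pressed on the track with more than 20 N (contact force between any of stick, the fingers, the arm and track above 20 N).
It fails at once if the robot itself touches the carrier (contact force between any of the fingers, the arm and carrier above 0.3 N).
It fails at once if the stick is dropped (contact force between the fingers and stick below 0.1 N and linear speed of stick above 0.7 m/s).
It fails at once if a dispenser, the pan or the tweezers are moved by more than 20 mm (distance of any of dispenser1, dispenser2, steel_pan, tweezers from where it was at the start of the episode above 0.02 m).
It also fails if it takes over 56 s, if anything falls off the work surface, if the arm or the gripper's body presses on something with over 40 N, if the wrist force passes 120 N, or if a joint passes its speed limit or range.

## Working session

There is one attempt and no reset: what is moved stays moved. The work goes in short steps, Python scripts to look and compute and a shell command to move; the robot and the scene stay as the last step left them, time stands still between calls to the robot, and variables do not carry over. Pictures are saved under pics/ and viewed, and the job is handed in when it is done.

```bash
mkdir -p pics && cat > h.py <<'E'
from plant import *
import numpy as np, cv2
from scipy.spatial.transform import Rotation as R
def Rt(s): return R.from_euler('xyz',s['eef_rot'],degrees=True).as_matrix()
def cam(name):
    s=get_state(); c=capture(name); 
    if name=='wrist':
        T=np.eye(4);T[:3,:3]=Rt(s);T[:3,3]=s['tcp_pos'];P=T@np.array(c['tool_from_camera'])
    else: P=np.array(c['pose'])
    h,w=c['image'].shape[:2]; f=h/2/np.tan(np.radians(c['fovy'])/2)
    return dict(im=c['image'],K=np.array([[f,0,c['cx']],[0,f,c['cy']],[0,0,1]]),D=np.array(c['D'],float),P=P)
def save(c,n): cv2.imwrite('pics/'+n+'.png',c['im'][:,:,::-1])
def ray(c,uv):
    p=cv2.undistortPoints(np.array(uv,float).reshape(-1,1,2),c['K'],c['D']).reshape(-1,2)
    d=np.c_[p[:,0],-p[:,1],-np.ones(len(p))]@c['P'][:3,:3].T
    return c['P'][:3,3],d
def plane(c,uv,z):
    o,d=ray(c,uv); return o+d*((z-o[2])/d[:,2])[:,None]
def proj(c,X):
    X=np.array(X,float).reshape(-1,3); q=(X-c['P'][:3,3])@c['P'][:3,:3]
    q=q*[1,-1,-1]
    return cv2.projectPoints(q,np.zeros(3),np.zeros(3),c['K'],c['D'])[0].reshape(-1,2)
import pickle
def keep(c,n): save(c,n); pickle.dump(c,open('pics/'+n+'.pkl','wb'))
def load(n): return pickle.load(open('pics/'+n+'.pkl','rb'))
E
python3 - <<'E'
from h import *
print(get_state())
for n in ['scene','side','wrist']:
    c=cam(n); keep(c,n+'0'); print(n,c['P'].round(3).tolist(),c['K'][0,0],c['D'])
E
```

```text
{'time_s': 0.0, 'joints': array([-4.65750512e+01,  2.05920025e+01,  6.32529921e-01, -2.14577398e-02,
       -7.01348956e+01, -1.65058365e+01]), 'qd': array([ 0.03163568,  0.01132669, -0.08182374,  0.00753062,  0.09517762,
        0.06575167]), 'joint_torque': array([ 6.93874408e-04, -5.82723820e+01,  2.93064505e+01,  6.99728027e+00,
        7.11413290e-03, -1.39850308e-04]), 'tcp_pos': array([ 0.3053382 , -0.60143172,  0.22560262]), 'eef_rot': array([ 94.44193635,  89.90349934, 121.35374057]), 'contact_force': array([-0.79128313, -0.94895332,  0.32052218]), 'moment': array([ 0.02337516,  0.00517657, -0.00410993]), 'gripper_width': 0.08765342573554893}
scene [[0.481, -0.753, 0.449, 1.003], [0.876, 0.414, -0.246, -0.311], [-0.0, 0.512, 0.859, 0.893], [0.0, 0.0, 0.0, 1.0]] 407.97320423282235 [-0.06238519  0.          0.          0.          0.        ]
side [[-0.937, 0.27, -0.223, 0.348], [-0.35, -0.701, 0.621, 0.548], [0.011, 0.66, 0.752, 0.822], [0.0, 0.0, 0.0, 1.0]] 448.06358130821025 [-0.10611089  0.          0.          0.          0.        ]
wrist [[-0.452, -0.865, -0.217, 0.247], [0.892, -0.438, -0.113, -0.631], [0.003, -0.245, 0.97, 0.384], [0.0, 0.0, 0.0, 1.0]] 313.1005472150408 [0.01533969 0.         0.         0.         0.        ]
```

View pics/scene0.png

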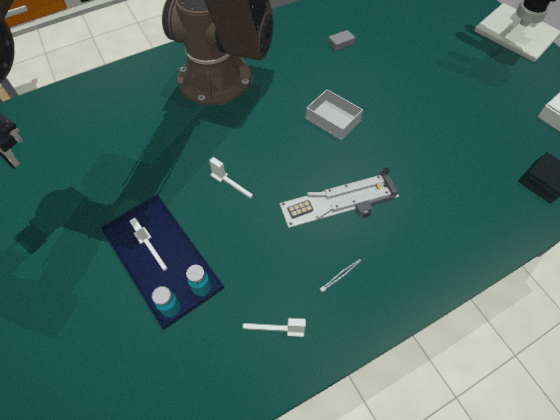

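View pics/side0.png

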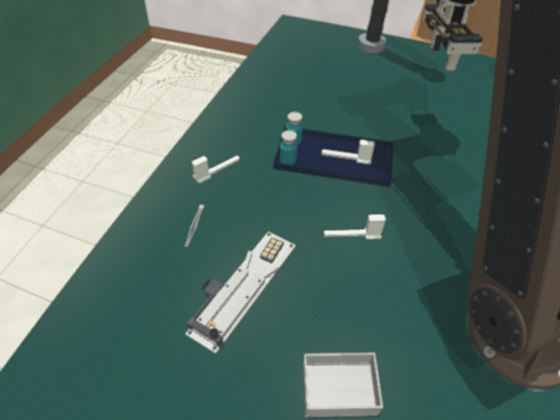

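View pics/wrist0.png

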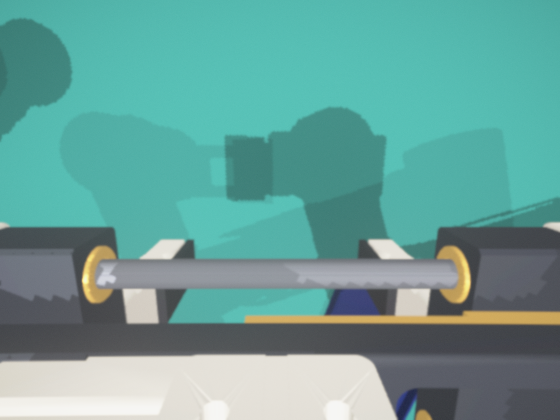

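The scene picture shows three stick-like things: in the tray (~(148,240)), on the bench (~(228,178)), and on the bench (~(280,327)). The track is at (340,200), with the carrier in its mouth at (300,209). I'll zoom in and compute y for each.

```bash
python3 - <<'E'
from h import *
c=load('scene0'); s=load('side0')
for n,uv in dict(tray=(148,243),b1=(228,180),b2=(290,327)).items(): print(n,plane(c,[uv],.01).round(3))
im=c['im']
cv2.imwrite('pics/a1.png',cv2.resize(im[190:330,95:235],None,fx=4,fy=4,interpolation=2)[:,:,::-1])
cv2.imwrite('pics/a2.png',cv2.resize(im[160:235,270:410],None,fx=5.7,fy=5.7,interpolation=2)[:,:,::-1])
im=s['im']
cv2.imwrite('pics/a3.png',cv2.resize(im[105:195,265:405],None,fx=5.7,fy=5.7,interpolation=2)[:,:,::-1])
cv2.imwrite('pics/a4.png',cv2.resize(im[225:355,175:305],None,fx=4.6,fy=4.6,interpolation=2)[:,:,::-1])
E
```

```text
tray [[ 0.465 -0.381  0.01 ]]
b1 [[ 0.39  -0.131  0.01 ]]
b2 [[ 0.807 -0.179  0.01 ]]
```

View pics/a1.png

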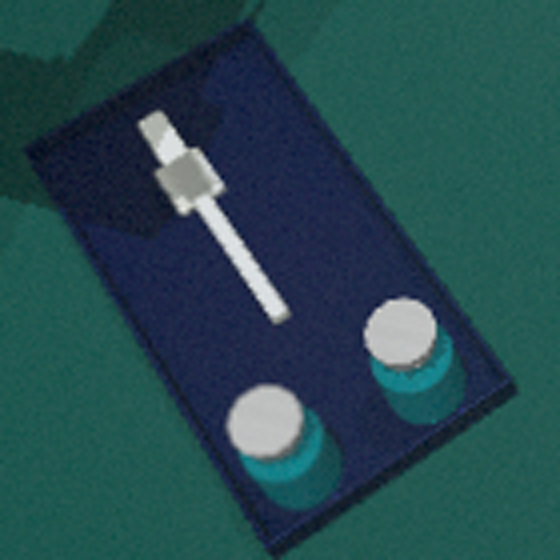

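View pics/a2.png

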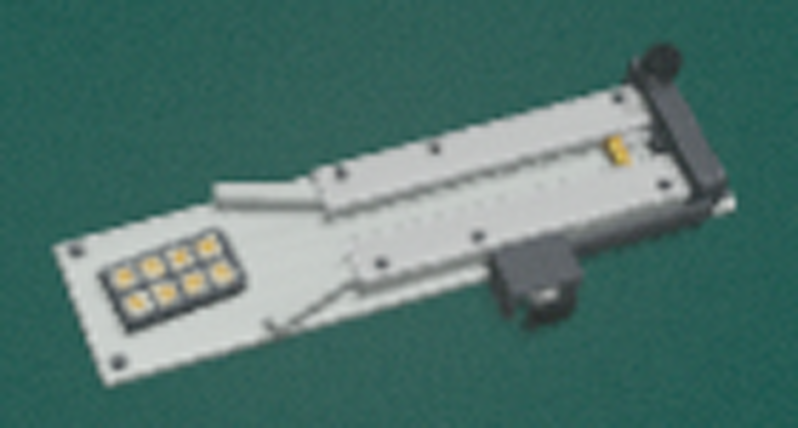

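View pics/a3.png

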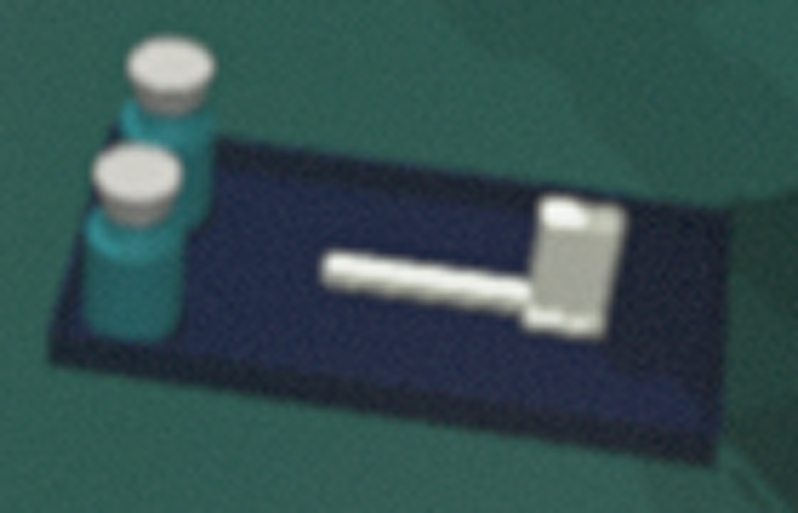

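View pics/a4.png

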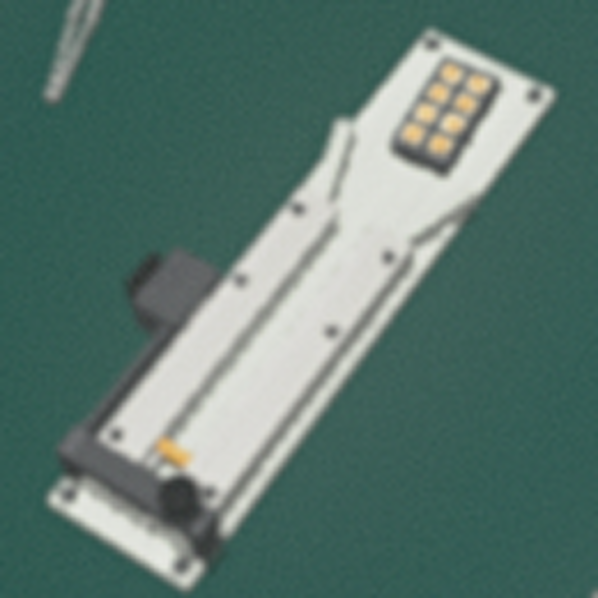

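The tray stick is the right one. It is the only one in the tray, at y≈-0.38, which is farther right than the decoys at -0.13 and -0.18. Next I'll localise it and the track from both views.

```bash
cat > m.py <<'E'
from h import *
c=load('scene0'); s=load('side0')
def S(p): return np.array(p,float)/5.7+[270,160]
def S1(p): return np.array(p,float)/4+[95,190]
def D(p): return np.array(p,float)/4.6+[175,225]
def D1(p): return np.array(p,float)/5.7+[265,105]
E
python3 - <<'E'
from m import *
tr=[(-120,37),(-120,-37),(185,-37)]
A=plane(c,[S((55,247)),S((107,385)),S((737,205))],.005)
B=plane(s,[D((555,95)),D((430,28)),D((50,500)),D((190,590))],.005)
print('track scene',A.round(4).tolist());print('track side',B.round(4).tolist())
# keeper start corners? carrier corners top z=.014
Ct=plane(c,[S((100,272)),S((218,232)),S((245,272)),S((128,315))],.014)
Cs=plane(s,[D((445,60)),D((497,85)),D((440,160)),D((393,138))],.014)
print('car',Ct.round(4).tolist());print(Cs.round(4).tolist())
tp=plane(c,[S1((281,310))],.014); print('tip scene',tp, 'tip side',plane(s,[D1((325,258))],.014))
print('shaft root',plane(c,[S1((205,200))],.014))
print('foot scene: left, right front',plane(c,[S1((187,212)),S1((224,187))],.010))
print('grip top far',plane(c,[S1((139,125)),S1((163,111))],.064))
print('grip top side',plane(s,[D1((540,200)),D1((625,208))],.064))
print('tray scene',plane(c,[S1((27,148)),S1((250,22)),S1((517,388))],.022).round(4).tolist())
E
```

```text
track scene [[0.5168, -0.0451, 0.005], [0.5896, -0.0593, 0.005], [0.647, 0.2393, 0.005]]
track side [[0.5131, -0.0434, 0.005], [0.586, -0.0608, 0.005], [0.6445, 0.2394, 0.005], [0.5712, 0.2544, 0.005]]
car [[0.5427, -0.0366, 0.014], [0.5499, 0.0199, 0.014], [0.5736, 0.0197, 0.014], [0.5678, -0.0366, 0.014]]
[[0.5692, -0.0378, 0.014], [0.5398, -0.0325, 0.014], [0.5499, 0.0193, 0.014], [0.5756, 0.0153, 0.014]]
tip scene [[ 0.5477179  -0.36639155  0.014     ]] tip side [[ 0.54886255 -0.37013093  0.014     ]]
shaft root [[ 0.4576372  -0.38162903  0.014     ]]
foot scene: left, right front [[ 0.45764511 -0.39440597  0.01      ]
 [ 0.45228571 -0.36863554  0.01      ]]
grip top far [[ 0.42261492 -0.39565799  0.064     ]
 [ 0.42035525 -0.38001389  0.064     ]]
grip top side [[ 0.45497476 -0.38938338  0.064     ]
 [ 0.41666529 -0.39859191  0.064     ]]
tray scene [[0.3752, -0.4667, 0.022], [0.3546, -0.3129, 0.022], [0.6602, -0.2657, 0.022]]
```

```bash
python3 - <<'E'
from h import *
s=get_state(); M=Rt(s); print(M.round(3))
E
```

```text
[[-0.001 -0.453  0.892]
 [ 0.001  0.892  0.453]
 [-1.     0.001 -0.   ]]
```

```bash
python3 -m creep '{"jaw":[-1,-1,-1,-1,-1,-1,-1,-1,-1,-1],"translation":[[0.003,0.0164,0.0385],[0.003,0.0164,0.0385],[0.003,0.0164,0.0385],[0.003,0.0164,0.0385],[0.003,0.0164,0.0385],[0.003,0.0164,0.0385],[0.003,0.0164,0.0385],[0,0,0],[0,0,0],[0,0,0]],"roll":[0,0,0,0,0,0,0,0.105,0.105,0.105]}' 40
python3 - <<'E'
from h import *
print(get_state()['tcp_pos'],get_state()['eef_rot'],Rt(get_state()).round(3).tolist()); keep(cam('wrist'),'w1'); 
E
```

```text
time_s: 1.15
tcp_pos: [0.4941, -0.3768, 0.2052]
eef_rot: [143.8, 90.0, 152.5]
contact_force: [-1.3, -0.8, -0.0]
gripper_width: 0.0877
[ 0.4941424  -0.37682244  0.20522634] [143.77451817  89.9619324  152.460156  ] [[-0.001, -0.151, 0.989], [0.0, 0.989, 0.151], [-1.0, 0.0, -0.001]]
```

View pics/w1.png

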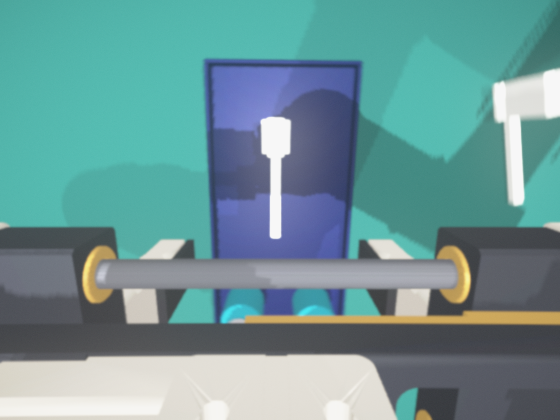

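The wrist view shows the whole stick in the tray: tip at about (276,237), foot at about (276,140). The shaft is nearly parallel to tool z.

```bash
python3 - <<'E'
from h import *
c=load('w1')
cv2.imwrite('pics/a5.png',cv2.resize(c['im'][55:245,200:370],None,fx=3.1,fy=3.1,interpolation=2)[:,:,::-1])
cv2.imwrite('pics/a6.png',cv2.resize(c['im'][110:245,250:305],None,fx=4.4*1,fy=4.4,interpolation=0)[:,:,::-1])
m=(c['im'].min(2)>170).astype(np.uint8); m[245:]=0; m[:,320:]=0;m[:,:240]=0
for r in range(112,242,4):
    x=np.where(m[r])[0]
    if len(x): print(r,x.min(),x.max())
E
```

```text
120 261 289
124 261 290
128 261 290
132 261 290
136 261 290
140 261 289
144 261 289
148 261 289
152 261 289
156 267 283
160 270 280
164 270 280
168 270 280
172 270 280
176 270 280
180 270 280
184 270 280
188 270 280
192 270 280
196 270 280
200 270 280
204 270 280
208 270 280
212 270 280
216 270 280
220 270 280
224 270 280
228 270 280
232 270 280
236 270 280
```

View pics/a6.png

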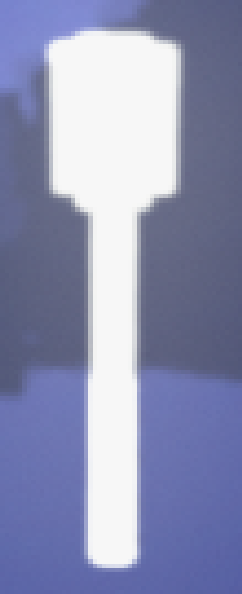

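```bash
python3 - <<'E'
from h import *
c=load('w1')
p=plane(c,[(275,238.3),(275,162)],.014); print(p)
d=p[0]-p[1]; print(np.degrees(np.arctan2(d[1],d[0])))
print('foot L,R',plane(c,[(260.7,136),(290,136)],.010), 'front corners',plane(c,[(275,155)],.010), 'grip top back',plane(c,[(275,117)],.064))
a=np.arctan2(d[1],d[0]); o=p[0]-.115*np.array([np.cos(a),np.sin(a),0]); print('origin',o)
b=load('scene0'); print(proj(b,[o,p[0]]))
E
```

```text
[[ 0.54990585 -0.36913343  0.014     ]
 [ 0.46166253 -0.38246917  0.014     ]]
8.593777673538433
foot L,R [[ 0.43638138 -0.40218393  0.01      ]
 [ 0.43154761 -0.37035679  0.01      ]] front corners [[ 0.45437831 -0.38357576  0.01      ]] grip top back [[ 0.41652916 -0.38921597  0.064     ]]
origin [ 0.436197   -0.38631765  0.014     ]
[[141.5460584  233.94326258]
 [164.4830494  268.78546648]]
```

```bash
python3 -m creep '{"jaw":[-1,-1,-1,-1,-1,-1,-1,-1,-1,-1],"translation":[[0.025,0,-0.0147],[0.025,0,-0.0147],[0.025,0,-0.0147],[0.025,0,-0.0147],[0.02,0,0],[0.02,0,0],[0.02,0,0],[0.012,0,0],[0.007,0,0],[0,0,0]],"roll":[0,0,0,0,0,0,0,0,0,0]}' 50 && python3 -m creep '{"jaw":[0.4,0.6,0.8,1,1,1,1,1,1,1],"translation":[[0,0,0],[0,0,0],[0,0,0],[0,0,0],[0,0,0],[0,0,0],[0,0,0],[0,0,0],[0,0,0],[0,0,0]],"roll":[0,0,0,0,0,0,0,0,0,0]}' 50
```

```text
time_s: 2.2
tcp_pos: [0.4354, -0.3864, 0.0258]
eef_rot: [147.5, 89.9, 156.4]
contact_force: [-0.5, -0.6, 0.1]
gripper_width: 0.0876
time_s: 3.2
tcp_pos: [0.4358, -0.3866, 0.0265]
eef_rot: [175.4, 90.0, -175.7]
contact_force: [-0.2, 0.9, -0.3]
gripper_width: 0.0161
```

```bash
python3 -m creep '{"jaw":[1,1,1,1,1,1,1,1,1,1],"translation":[[-0.015,0,0],[-0.03,0,0],[-0.035,0,0],[-0.024,0,0],[0,0.0334,0.0207],[0,0.0334,0.0207],[0,0.0334,0.0207],[0,0.0334,0.0207],[0,0.0334,0.0207],[0,0.0334,0.0207]],"roll":[0,0,0,0,0,0,0,0,0,0]}' && python3 -m creep '{"jaw":[1,1,1,1,1,1,1,1,1,1],"translation":[[0,0,0],[0,0,0],[0,0,0],[0,0,0],[0,0,0],[0,0,0],[0,0,0],[0,0,0],[0,0,0],[0,0,0]],"roll":[-0.1366,-0.1366,-0.1366,-0.1366,-0.1366,-0.1366,-0.1366,-0.1366,-0.1366,0]}'
python3 - <<'E'
from h import *
print(get_state()['tcp_pos'],get_state()['contact_force'],Rt(get_state()).round(4).tolist()); keep(cam('scene'),'s1');keep(cam('side'),'d1');keep(cam('wrist'),'w2')
c=load('s1');cv2.imwrite('pics/b1.png',cv2.resize(c['im'][140:260,220:410],None,fx=4.2,fy=4.2,interpolation=2)[:,:,::-1])
c=load('d1');cv2.imwrite('pics/b2.png',cv2.resize(c['im'][170:360,175:375],None,fx=3.1,fy=3.1,interpolation=2)[:,:,::-1])
E
```

```text
time_s: 4.2
tcp_pos: [0.5278, -0.1678, 0.1306]
eef_rot: [107.6, 90.0, 116.5]
contact_force: [1.2, -0.9, -1.9]
gripper_width: 0.0156
time_s: 5.2
tcp_pos: [0.5274, -0.1694, 0.1304]
eef_rot: [83.2, 90.0, 162.6]
contact_force: [-1.2, 0.3, 0.2]
gripper_width: 0.0158
[ 0.52741205 -0.16937645  0.13039556] [-1.23102402  0.34893295  0.22512175] [[-0.0003, -0.983, 0.1836], [0.0001, 0.1836, 0.983], [-1.0, 0.0004, 0.0]]
```

View pics/b1.png

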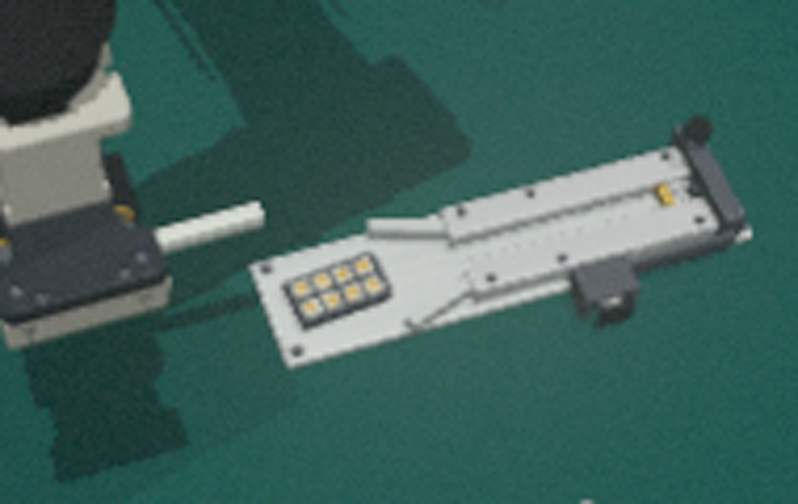

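View pics/b2.png

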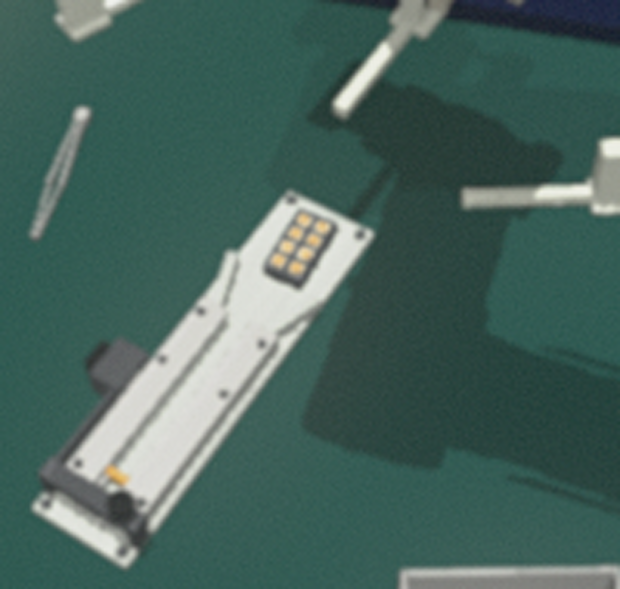

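View pics/w2.png

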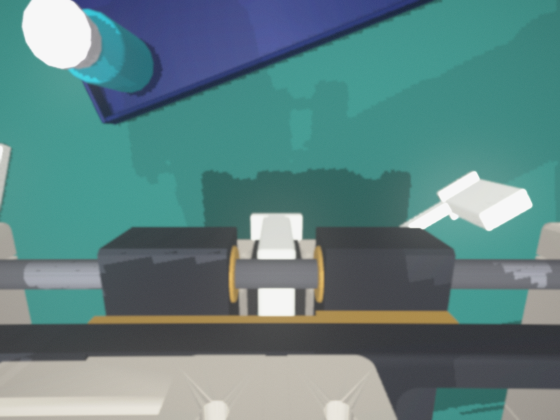

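```bash
python3 - <<'E'
from h import *
c=load('s1');d=load('d1')
cv2.imwrite('pics/b3.png',cv2.resize(c['im'][180:235,250:320],None,fx=11,fy=11,interpolation=2)[:,:,::-1])
cv2.imwrite('pics/b4.png',cv2.resize(d['im'][180:275,225:315],None,fx=6.2,fy=6.2,interpolation=2)[:,:,::-1])
cv2.imwrite('pics/b5.png',cv2.resize(c['im'][165:225,300:400],None,fx=8,fy=8,interpolation=2)[:,:,::-1])
s=get_state();M=Rt(s);t=s['tcp_pos']+.115*M[:,2]; yv=M[:,1]
for nm,k in (('scene',c),('side',d)):
    P=[t+yv*a+[0,0,b] for a,b in ((.005,-.012),(-.005,-.012),(.005,-.022),(-.005,-.022))]
    print(nm,proj(k,P).round(1).tolist())
E
```

```text
scene [[281.4, 187.9], [282.7, 191.4], [281.4, 190.3], [282.7, 193.8]]
side [[285.9, 204.9], [281.8, 203.0], [285.7, 208.0], [281.7, 206.2]]
```

View pics/b3.png

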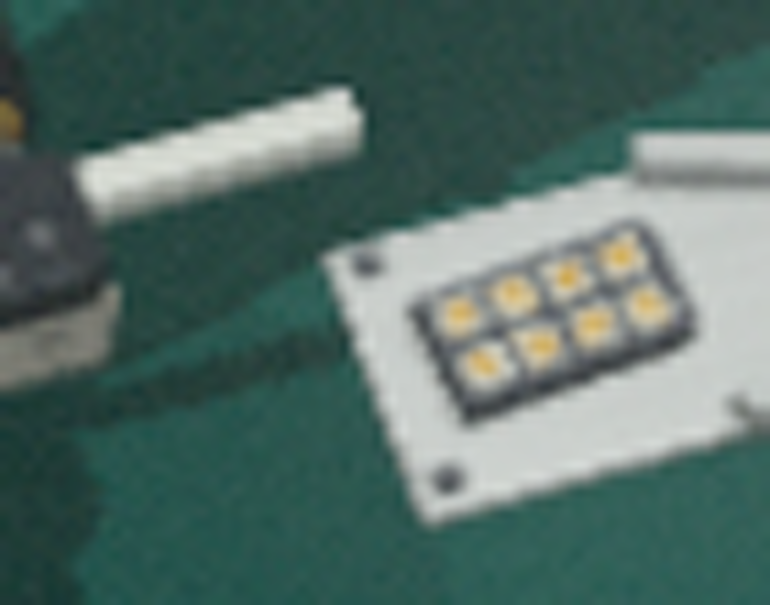

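View pics/b4.png

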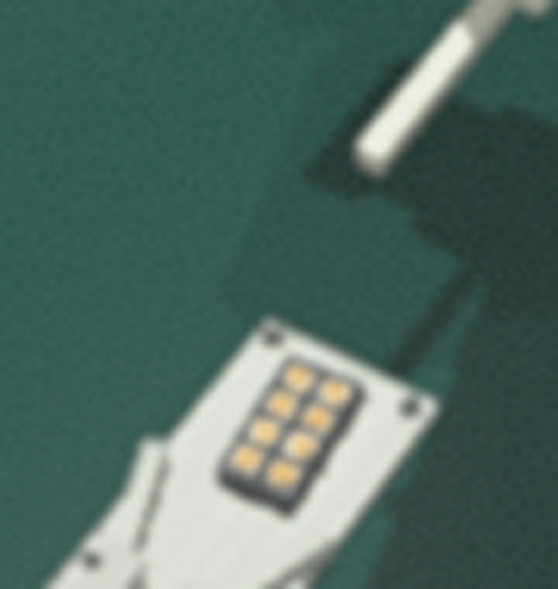

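View pics/b5.png

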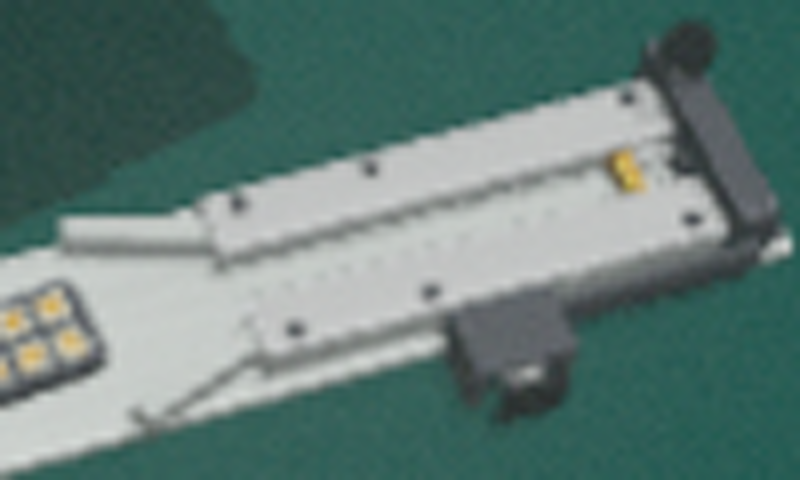

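```bash
python3 - <<'E'
from h import *
c=load('s1')
f=lambda L,o,k:np.array(L,float)/k+o
q=plane(c,f([(238,204),(294,328),(370,168),(430,291),(627,97),(692,218)],[300,165],8),.0195)
mid=(q[0::2]+q[1::2])/2; print(q.round(4).tolist()); print('mids',mid.round(4).tolist())
h=plane(c,f([(367,264),(447,480)],[250,180],11),.005); rear=h.mean(0); print('rear screws mid',rear, 'width',np.linalg.norm(h[0]-h[1]))
r=plane(c,f([(322,258),(428,525)],[250,180],11),.005); print('rear edge',r.mean(0),np.linalg.norm(r[0]-r[1]))
pts=np.vstack([mid[:,:2],rear[None,:2],r.mean(0)[None,:2]])
m=pts.mean(0);u,s,v=np.linalg.svd(pts-m);d=v[0]*np.sign(v[0][1]);print('yaw',np.degrees(np.arctan2(d[1],d[0])),'m',m,'res',((pts-m)@[-d[1],d[0]]).round(4))
mouth=r.mean(0)[:2];mouth=m+d*((mouth-m)@d+.120);print('mouth',mouth)
k=plane(c,f([(413,300),(645,220),(692,318),(467,412)],[250,180],11),.014)[:,:2]
print('carrier in track',np.c_[(k-mouth)@d,(k-mouth)@[-d[1],d[0]]].round(4).tolist())
s=get_state();M=Rt(s);t=np.array(s['tcp_pos'])[:2]
print('tcp in track',(t-mouth)@d,(t-mouth)@[-d[1],d[0]],'tool yaw rel',np.degrees(np.arctan2(M[1,2],M[0,2])-np.arctan2(d[1],d[0])))
# flared/keeper corner checks: keeper rear corners at x=0,y=+-9
kk=plane(c,f([(218,268),(258,292)],[300,165],8),.019)[:,:2];print('keeper inner',np.c_[(kk-mouth)@d,(kk-mouth)@[-d[1],d[0]]])
E
```

```text
[[0.5527, 0.0824, 0.0195], [0.6008, 0.0727, 0.0195], [0.5614, 0.1275, 0.0195], [0.61, 0.1181, 0.0195], [0.5785, 0.2179, 0.0195], [0.6277, 0.2081, 0.0195]]
mids [[0.5767, 0.0775, 0.0195], [0.5857, 0.1228, 0.0195], [0.6031, 0.213, 0.0195]]
rear screws mid [ 0.55264689 -0.04373918  0.005     ] width 0.060285308849890015
rear edge [ 0.55341369 -0.05266771  0.005     ] 0.07474602965108573
yaw 79.17167941359163 m [0.5743184 0.0633809] res [ 0.0003 -0.     -0.0002  0.0012 -0.0013]
mouth [0.57471111 0.06543407]
carrier in track [[-0.1058, 0.0135], [-0.0477, 0.0175], [-0.0465, -0.0108], [-0.1036, -0.0184]]
tcp in track -0.23950905703064634 0.002259838753690943 tool yaw rel -0.08136507214303136
keeper inner [[-0.00241033  0.00430014]
 [ 0.00637377 -0.00802538]]
```

```bash
python3 -m creep '{"jaw":[1,1,1,1,1,1,1,1,1,1],"translation":[[0.02,-0.0022,0],[0.025,0,0],[0.025,0,0],[0.015,0,0],[0.01,0,0],[0.007,0,0],[0,0,0],[0,0,0],[0,0,0],[0,0,0]],"roll":[0,0,0,0,0,0,0,0,0,0]}' 60
cat > t.py <<'E'
from h import *
def tr():
    s=get_state();M=Rt(s);a=np.radians(79.17);d=np.array([np.cos(a),np.sin(a)]);n=np.array([-d[1],d[0]])
    t=np.array(s['tcp_pos'])[:2]-[.57471,.06543];F=np.array(s['contact_force'])
    print('t %.2f tip x %.4f y(org) %.4f z %.4f yaw %.2f | Fx %.2f Fy %.2f Fz %.2f M %s w %.4f'%(s['time_s'],t@d+.115,t@n,s['tcp_pos'][2],np.degrees(np.arctan2(M[1,2],M[0,2]))-79.17,F[:2]@d,F[:2]@n,F[2],np.round(s['moment'],2),s['gripper_width']))
if __name__=='__main__': tr()
E
python3 t.py
python3 - <<'E'
from h import *
c=cam('scene');keep(c,'s2')
cv2.imwrite('pics/b6.png',cv2.resize(c['im'][180:250,240:320],None,fx=9,fy=9,interpolation=2)[:,:,::-1])
c=cam('side');keep(c,'d2')
cv2.imwrite('pics/b7.png',cv2.resize(c['im'][180:275,225:315],None,fx=6.2,fy=6.2,interpolation=2)[:,:,::-1])
E
```

```text
time_s: 6.35
tcp_pos: [0.5302, -0.1698, 0.0293]
eef_rot: [-79.7, 89.9, -0.4]
contact_force: [0.3, -0.3, -0.1]
gripper_width: 0.0157
t 6.35 tip x -0.1244 y(org) -0.0005 z 0.0293 yaw 0.13 | Fx -0.23 Fy -0.34 Fz -0.11 M [ 0.02  0.06 -0.03] w 0.0157
```

View pics/b6.png

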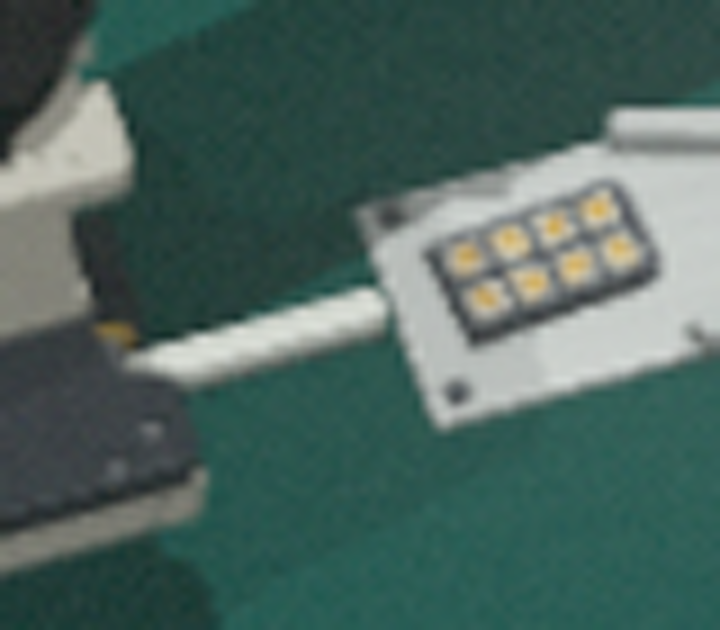

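View pics/b7.png

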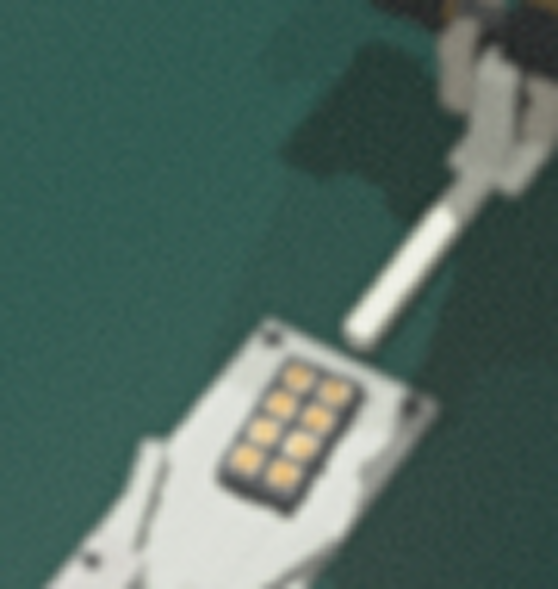

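Both views show the tip at the plate's rear edge, centred behind the carrier's tail at about (385,310) in the scene crop. I'll move forward gently.

```bash
python3 -m creep '{"jaw":[1,1,1,1,1,1,1,1,1,1],"translation":[[0.0008,0.0005,0.004],[0,0,0.004],[0,0,0.004],[0,0,0.004],[0,0,0.002],[0,0,0.002],[0,0,0.002],[0,0,0.002],[0,0,0.002],[0,0,0.002]],"roll":[0,0,0,0,0,0,0,0,0,0]}' >/dev/null; python3 t.py
python3 -m creep '{"jaw":[1,1,1,1,1,1,1,1,1,1],"translation":[[0,0,0.003],[0,0,0.003],[0,0,0.003],[0,0,0.003],[0,0,0.003],[0,0,0.003],[0,0,0.003],[0,0,0.003],[0,0,0.003],[0,0,0.003]],"roll":[0,0,0,0,0,0,0,0,0,0]}' > /dev/null; python3 t.py
python3 - <<'E'
from h import *
c=cam('scene');keep(c,'s3')
cv2.imwrite('pics/b8.png',cv2.resize(c['im'][160:240,250:350],None,fx=7.5,fy=7.5,interpolation=2)[:,:,::-1])
E
```

```text
t 7.45 tip x -0.0964 y(org) 0.0005 z 0.0278 yaw 0.13 | Fx -1.20 Fy -0.56 Fz -0.74 M [-0.17  0.15 -0.05] w 0.0160
t 8.45 tip x -0.0663 y(org) 0.0006 z 0.0278 yaw 0.14 | Fx 0.42 Fy -0.46 Fz -0.15 M [-0.11  0.11  0.04] w 0.0155
```

View pics/b8.png

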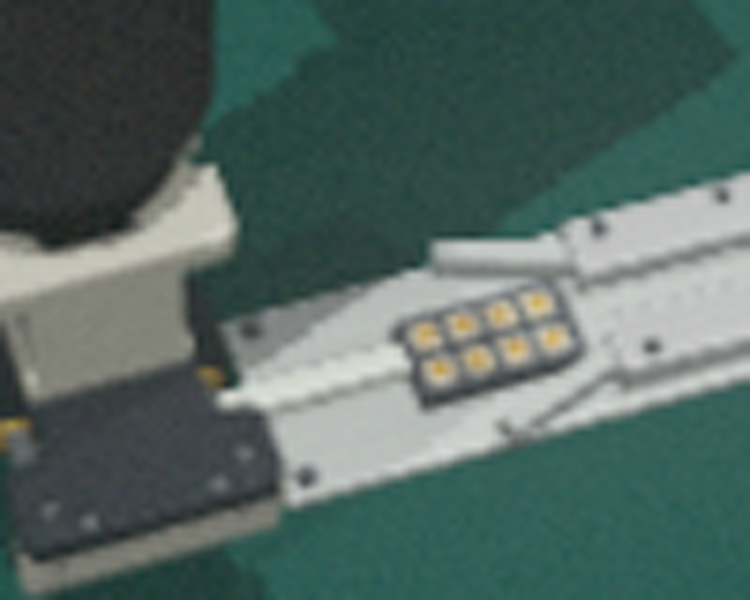

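The carrier has straightened against the tip and its nose is at the mouth. I'll feed it on.

```bash
python3 -m creep '{"jaw":[1,1,1,1,1,1,1,1,1,1],"translation":[[0,-0.0003,0.002],[0,0,0.002],[0,0,0.002],[0,0,0.002],[0,0,0.002],[0,0,0.002],[0,0,0.002],[0,0,0.002],[0,0,0.002],[0,0,0.002]],"roll":[0,0,0,0,0,0,0,0,0,0]}' >/dev/null; python3 t.py
python3 - <<'E'
from h import *
c=cam('scene');keep(c,'s4')
cv2.imwrite('pics/b9.png',cv2.resize(c['im'][160:240,250:350],None,fx=7.5,fy=7.5,interpolation=2)[:,:,::-1])
E
```

```text
t 9.50 tip x -0.0463 y(org) 0.0004 z 0.0278 yaw 0.14 | Fx -0.52 Fy 0.59 Fz -0.61 M [-0.17  0.12  0.03] w 0.0157
```

View pics/b9.png

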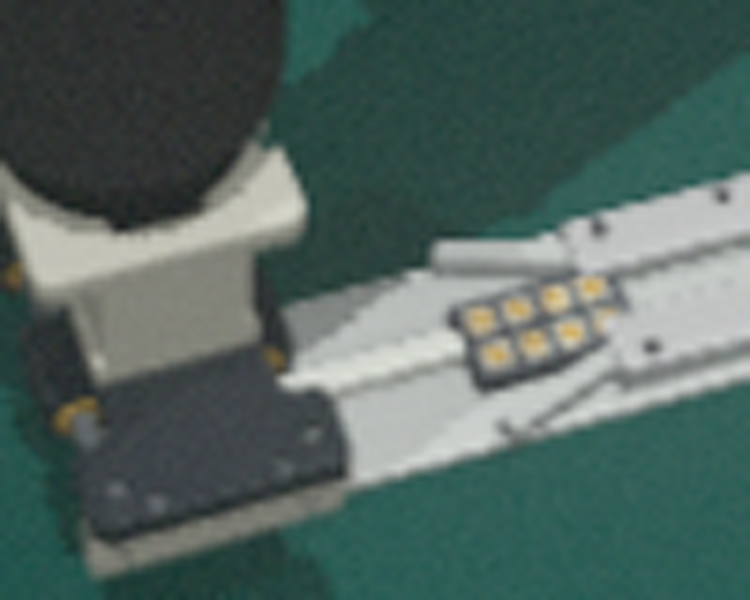

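```bash
for i in 1; do python3 -m creep '{"jaw":[1,1,1,1,1,1,1,1,1,1],"translation":[[0,-0.0002,0.003],[0,0,0.003],[0,0,0.003],[0,0,0.003],[0,0,0.003],[0,0,0.003],[0,0,0.003],[0,0,0.003],[0,0,0.003],[0,0,0.003]],"roll":[0,0,0,0,0,0,0,0,0,0]}' >/dev/null; python3 t.py; done
python3 -m creep '{"jaw":[1,1,1,1,1,1,1,1,1,1],"translation":[[0,0,0.003],[0,0,0.003],[0,0,0.003],[0,0,0.003],[0,0,0.003],[0,0,0.003],[0,0,0.003],[0,0,0.003],[0,0,0.003],[0,0,0.003]],"roll":[0,0,0,0,0,0,0,0,0,0]}' >/dev/null; python3 t.py
python3 - <<'E'
from h import *
c=cam('scene');keep(c,'s5')
cv2.imwrite('pics/b10.png',cv2.resize(c['im'][150:230,290:410],None,fx=6.5,fy=6.5,interpolation=2)[:,:,::-1])
E
```

```text
t 10.55 tip x -0.0162 y(org) 0.0003 z 0.0277 yaw 0.14 | Fx -0.21 Fy 0.49 Fz -0.40 M [-0.16  0.27  0.06] w 0.0157
t 11.55 tip x 0.0138 y(org) 0.0003 z 0.0278 yaw 0.14 | Fx -1.19 Fy 0.01 Fz -0.58 M [-0.2   0.12 -0.  ] w 0.0159
```

View pics/b10.png

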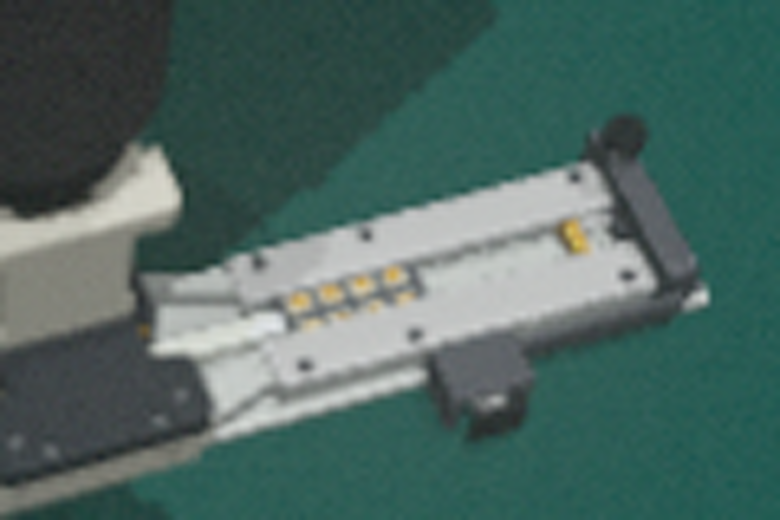

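```bash
python3 - <<'E'
from h import *
c=load('s5');a=np.radians(79.17);d=np.array([np.cos(a),np.sin(a)])
p=plane(c,np.array([(560,236),(556,225),(420,288),(412,268),(290,312)],float)/6.5+[290,150],.014)[:,:2]
print((p-[.57471,.06543])@d)
E
python3 -m creep '{"jaw":[1,1,1,1,1,1,1,1,1,1],"translation":[[0,-0.0002,0.003],[0,0,0.003],[0,0,0.003],[0,0,0.003],[0,0,0.003],[0,0,0.003],[0,0,0.003],[0,0,0.003],[0,0,0.002],[0,0,0.001]],"roll":[0,0,0,0,0,0,0,0,0,0]}' >/dev/null; python3 t.py
```

```text
[0.1350222  0.13575443 0.0712155  0.07195985 0.01777549]
t 12.60 tip x 0.0407 y(org) 0.0002 z 0.0277 yaw 0.15 | Fx -1.80 Fy 0.56 Fz 0.52 M [-0.51  0.39  0.15] w 0.0160
```

```bash
python3 -m creep '{"jaw":[1,1,1,1,1,1,1,1,1,1],"translation":[[0,0,0.002],[0,0,0.002],[0,0,0.002],[0,0,0.002],[0,0,0.002],[0,0,0.002],[0,0,0.002],[0,0,0.002],[0,0,0.002],[0,0,0.002]],"roll":[0,0,0,0,0,0,0,0,0,0]}' >/dev/null; python3 t.py
python3 -m creep '{"jaw":[1,1,1,1,1,1,1,1,1,1],"translation":[[0,0,0.001],[0,0,0.001],[0,0,0.001],[0,0,0.001],[0,0,0.001],[0,0,0.001],[0,0,0.001],[0,0,0.001],[0,0,0],[0,0,0]],"roll":[0,0,0,0,0,0,0,0,0,0]}' >/dev/null; python3 t.py
```

```text
t 13.60 tip x 0.0607 y(org) 0.0002 z 0.0277 yaw 0.14 | Fx 0.06 Fy 0.60 Fz -1.91 M [-0.43  0.39  0.05] w 0.0160
t 14.60 tip x 0.0687 y(org) 0.0001 z 0.0278 yaw 0.14 | Fx -0.19 Fy -0.04 Fz -1.09 M [-0.18  0.17  0.09] w 0.0158
```

```bash
python3 -m creep '{"jaw":[1,1,1,1,1,1,1,1,1,1],"translation":[[0,0,0.0005],[0,0,0.0005],[0,0,0.0005],[0,0,0.0005],[0,0,0.0005],[0,0,0.0005],[0,0,0.0005],[0,0,0.0005],[0,0,0],[0,0,0]],"roll":[0,0,0,0,0,0,0,0,0,0]}' >/dev/null; python3 t.py
python3 -m creep '{"jaw":[1,1,1,1,1,1,1,1,1,1],"translation":[[0,0,0.0005],[0,0,0.0005],[0,0,0.0005],[0,0,0.0005],[0,0,0.0005],[0,0,0.0005],[0,0,0],[0,0,0],[0,0,0],[0,0,0]],"roll":[0,0,0,0,0,0,0,0,0,0]}' >/dev/null; python3 t.py
```

```text
t 15.60 tip x 0.0726 y(org) 0.0002 z 0.0278 yaw 0.14 | Fx -1.69 Fy 0.52 Fz -0.21 M [-0.51  0.11 -0.02] w 0.0159
t 16.60 tip x 0.0756 y(org) 0.0002 z 0.0277 yaw 0.14 | Fx -1.36 Fy -0.19 Fz -0.01 M [-0.47 -0.05 -0.1 ] w 0.0157
```

```bash
python3 - <<'E'
from h import *
c=cam('scene');keep(c,'s6')
cv2.imwrite('pics/b11.png',cv2.resize(c['im'][150:230,290:410],None,fx=6.5,fy=6.5,interpolation=2)[:,:,::-1])
E
```

```text
(no output)
```

View pics/b11.png

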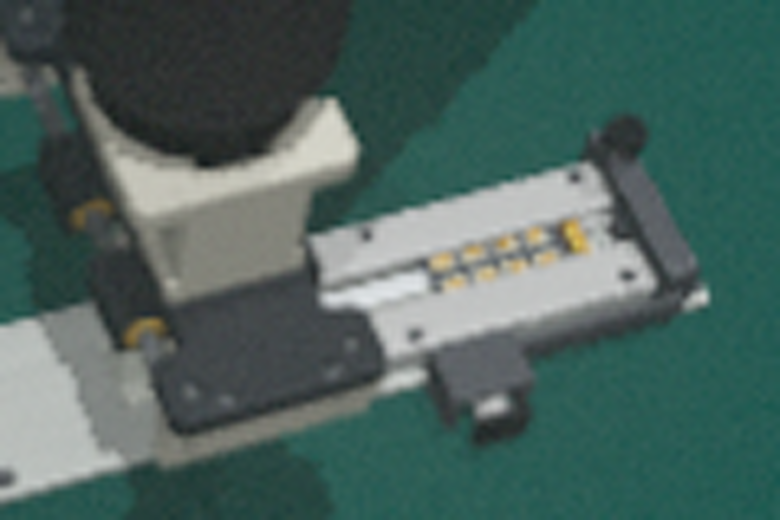

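The carrier's nose is just short of the brass stop (gap at about (560,240)). I'll go on in small steps, reading the force each time.

```bash
python3 -m creep '{"jaw":[1,1,1,1,1,1,1,1,1,1],"translation":[[0,0,0.0005],[0,0,0.0005],[0,0,0.0005],[0,0,0.0005],[0,0,0],[0,0,0],[0,0,0],[0,0,0],[0,0,0],[0,0,0]],"roll":[0,0,0,0,0,0,0,0,0,0]}' >/dev/null; python3 t.py
python3 -m creep '{"jaw":[1,1,1,1,1,1,1,1,1,1],"translation":[[0,0,0.0005],[0,0,0.0005],[0,0,0.0005],[0,0,0],[0,0,0],[0,0,0],[0,0,0],[0,0,0],[0,0,0],[0,0,0]],"roll":[0,0,0,0,0,0,0,0,0,0]}' >/dev/null; python3 t.py
```

```text
t 17.65 tip x 0.0776 y(org) 0.0002 z 0.0278 yaw 0.14 | Fx -0.78 Fy -0.43 Fz 0.33 M [-0.51 -0.01 -0.07] w 0.0154
t 18.65 tip x 0.0784 y(org) 0.0003 z 0.0278 yaw 0.13 | Fx -6.06 Fy -0.28 Fz 2.13 M [-1.91 -0.05 -0.13] w 0.0158
```

```bash
python3 -m creep '{"jaw":[1,1,1,1,1,1,1,1,1,1],"translation":[[0,0,0.0005],[0,0,0.0005],[0,0,0.0005],[0,0,0.0005],[0,0,0],[0,0,0],[0,0,0],[0,0,0],[0,0,0],[0,0,0]],"roll":[0,0,0,0,0,0,0,0,0,0]}' >/dev/null; python3 t.py
python3 -m creep '{"jaw":[1,1,1,1,1,1,1,1,1,1],"translation":[[0,0,0.0003],[0,0,0.0003],[0,0,0.0004],[0,0,0],[0,0,0],[0,0,0],[0,0,0],[0,0,0],[0,0,0],[0,0,0]],"roll":[0,0,0,0,0,0,0,0,0,0]}' >/dev/null; python3 t.py
```

```text
t 19.65 tip x 0.0799 y(org) 0.0005 z 0.0279 yaw 0.12 | Fx -7.15 Fy -1.20 Fz 3.05 M [-2.64 -0.01 -0.19] w 0.0159
t 20.65 tip x 0.0807 y(org) 0.0005 z 0.0279 yaw 0.11 | Fx -7.39 Fy -1.73 Fz 2.19 M [-3.04 -0.05 -0.2 ] w 0.0158
```

```bash
python3 -m creep '{"jaw":[1,1,1,1,1,1,1,1,1,1],"translation":[[0,0,0.0003],[0,0,0.0003],[0,0,0.0004],[0,0,0],[0,0,0],[0,0,0],[0,0,0],[0,0,0],[0,0,0],[0,0,0]],"roll":[0,0,0,0,0,0,0,0,0,0]}' >/dev/null; python3 t.py
python3 -m creep '{"jaw":[1,1,1,1,1,1,1,1,1,1],"translation":[[0,0,0.0003],[0,0,0.0003],[0,0,0.0004],[0,0,0],[0,0,0],[0,0,0],[0,0,0],[0,0,0],[0,0,0],[0,0,0]],"roll":[0,0,0,0,0,0,0,0,0,0]}' >/dev/null; python3 t.py
```

```text
t 21.65 tip x 0.0815 y(org) 0.0005 z 0.0279 yaw 0.11 | Fx -9.35 Fy -1.35 Fz 3.08 M [-3.3   0.02 -0.2 ] w 0.0157
t 22.65 tip x 0.0824 y(org) 0.0005 z 0.0279 yaw 0.10 | Fx -9.84 Fy -2.15 Fz 3.32 M [-3.56  0.02 -0.22] w 0.0158
```

```bash
python3 -m creep '{"jaw":[1,1,1,1,1,1,1,1,1,1],"translation":[[0,0,0.0003],[0,0,0.0003],[0,0,0.0002],[0,0,0],[0,0,0],[0,0,0],[0,0,0],[0,0,0],[0,0,0],[0,0,0]],"roll":[0,0,0,0,0,0,0,0,0,0]}' >/dev/null; python3 t.py
```

```text
t 23.65 tip x 0.0830 y(org) 0.0006 z 0.0279 yaw 0.10 | Fx -10.56 Fy -2.68 Fz 3.63 M [-3.84 -0.05 -0.23] w 0.0156
```

```bash
python3 -m creep '{"jaw":[1,1,1,1,1,1,1,1,1,1],"translation":[[0,0,0.0003],[0,0,0.0003],[0,0,0],[0,0,0],[0,0,0],[0,0,0],[0,0,0],[0,0,0],[0,0,0],[0,0,0]],"roll":[0,0,0,0,0,0,0,0,0,0]}' >/dev/null; python3 t.py; python3 t.py
```

```text
t 24.65 tip x 0.0838 y(org) 0.0005 z 0.0279 yaw 0.11 | Fx -11.33 Fy -1.25 Fz 3.55 M [-3.49 -0.02 -0.26] w 0.0155
t 24.65 tip x 0.0838 y(org) 0.0005 z 0.0279 yaw 0.11 | Fx -11.33 Fy -1.25 Fz 3.55 M [-3.49 -0.02 -0.26] w 0.0155
```

The moment dropped and the tip jumped forward, so the latch has probably sprung in. To test it I'll ease back about 3 mm: if the carrier is locked, the force should vanish.

```bash
python3 -m creep '{"jaw":[1,1,1,1,1,1,1,1,1,1],"translation":[[0,0,-0.0005],[0,0,-0.0005],[0,0,-0.0005],[0,0,-0.0005],[0,0,-0.0005],[0,0,-0.0005],[0,0,-0.0005],[0,0,0],[0,0,0],[0,0,0]],"roll":[0,0,0,0,0,0,0,0,0,0]}' >/dev/null; python3 t.py
```

```text
t 25.65 tip x 0.0821 y(org) 0.0003 z 0.0277 yaw 0.15 | Fx -0.41 Fy 0.02 Fz -0.20 M [-0.01  0.17 -0.04] w 0.0158
```

```bash
python3 - <<'E'
from h import *
c=cam('scene');keep(c,'s7')
cv2.imwrite('pics/b12.png',cv2.resize(c['im'][150:230,290:410],None,fx=6.5,fy=6.5,interpolation=2)[:,:,::-1])
E
```

```text
(no output)
```

View pics/b12.png

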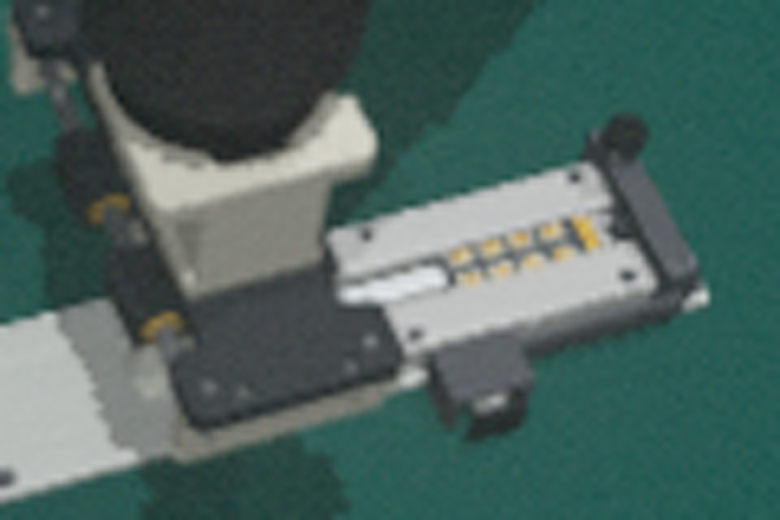

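Locked: the force is gone with the tip 2 mm back, and the carrier stays pressed against the displaced stop (brass now at about (590,233), was (572,236)). I'll withdraw, lift and return.

```bash
python3 -m creep '{"jaw":[1,1,1,1,1,1,1,1,1,1],"translation":[[0,0,-0.003],[0,0,-0.006],[0,0,-0.01],[0,0,-0.015],[0,0,-0.018],[0,0,-0.018],[0,0,-0.018],[0,0,-0.016],[0,0,-0.012],[0,0,-0.006]],"roll":[0,0,0,0,0,0,0,0,0,0]}' >/dev/null; python3 t.py
python3 -m creep '{"jaw":[1,1,1,1,1,1,1,1,1,1],"translation":[[-0.02,0,0],[-0.04,0,0],[-0.04,0,0],[0,0.0075,-0.045],[0,0.0075,-0.045],[0,0.0075,-0.045],[0,0.0075,-0.045],[0,0.0075,-0.045],[0,0.0075,-0.045],[0,0.0075,-0.045]],"roll":[0,0,0,0,0,0,0,0,0,0]}'
python3 -m creep '{"jaw":[1,1,1,1,1,1,1,1,1,1],"translation":[[0,0,0],[0,0,0],[0,0,0],[0,0,0],[0,0,0],[0,0,0],[0,0,0],[0,0,0],[0,0,0],[0,0,0]],"roll":[0.1366,0.1366,0.1366,0.1366,0.1366,0.1366,0.1366,0.1366,0.1366,0]}'
python3 - <<'E'
from h import *
print(get_state()['tcp_pos'],Rt(get_state()).round(4).tolist())
c=cam('scene');keep(c,'s8')
cv2.imwrite('pics/b13.png',cv2.resize(c['im'][150:230,290:410],None,fx=6.5,fy=6.5,interpolation=2)[:,:,::-1])
c=cam('side');keep(c,'d8')
E
```

```text
t 26.70 tip x -0.0417 y(org) 0.0001 z 0.0278 yaw 0.06 | Fx -0.45 Fy -0.38 Fz -0.54 M [0.08 0.06 0.01] w 0.0160
time_s: 27.7
tcp_pos: [0.4348, -0.3883, 0.1279]
eef_rot: [-98.7, 90.0, -19.3]
contact_force: [1.1, -0.4, -0.1]
gripper_width: 0.0158
time_s: 28.7
tcp_pos: [0.4356, -0.3866, 0.1277]
eef_rot: [121.9, 90.0, 130.7]
contact_force: [0.7, 0.7, -0.7]
gripper_width: 0.0152
[ 0.43556843 -0.38663576  0.12765572] [[-0.0001, -0.1524, 0.9883], [0.0001, 0.9883, 0.1524], [-1.0, 0.0002, -0.0001]]
```

View pics/b13.png

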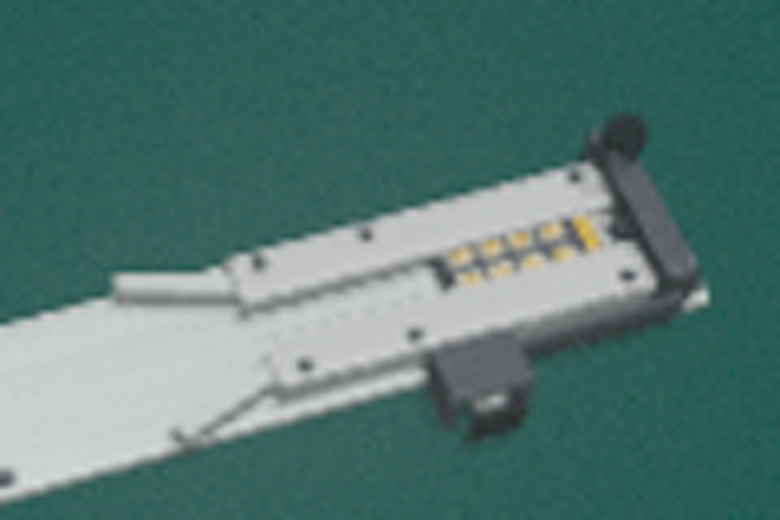

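View pics/d8.png

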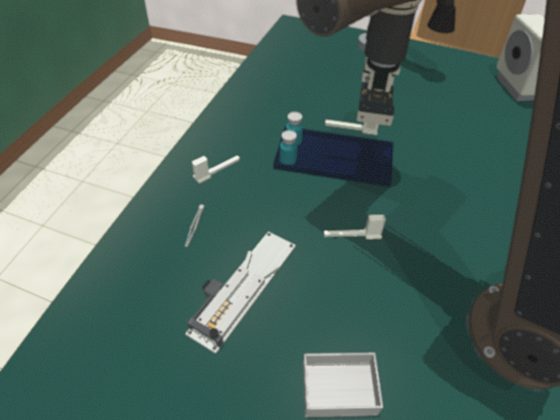

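View pics/s8.png

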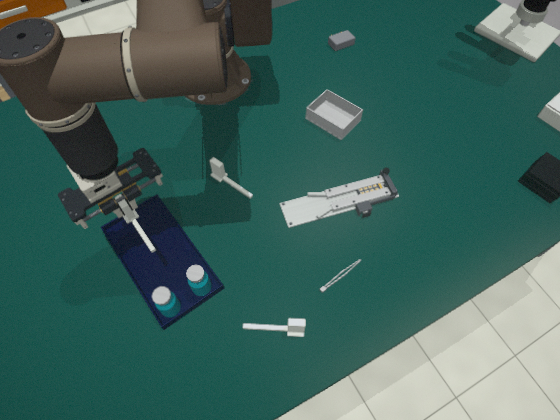

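The carrier stays locked at the stop (a dark block with brass behind it, at about (445–600,255)). The stick is above its old place in the tray. I'll lower it.

```bash
python3 -m creep '{"jaw":[1,1,1,1,1,1,1,1,1,1],"translation":[[0.02,0,0],[0.02,0,0],[0.02,0,0],[0.02,0,0],[0.01,0,0],[0.005,0,0],[0.003,0,0],[0,0,0],[0,0,0],[0,0,0]],"roll":[0,0,0,0,0,0,0,0,0,0]}'
python3 -m creep '{"jaw":[1,1,1,1,1,1,1,1,1,1],"translation":[[0.0005,0,0],[0.0005,0,0],[0.0005,0,0],[0.0005,0,0],[0.0005,0,0],[0.0003,0,0],[0,0,0],[0,0,0],[0,0,0],[0,0,0]],"roll":[0,0,0,0,0,0,0,0,0,0]}'
```

```text
time_s: 29.8
tcp_pos: [0.436, -0.3869, 0.0305]
eef_rot: [-35.4, 89.9, -26.5]
contact_force: [-0.1, -0.7, -1.2]
gripper_width: 0.0157
time_s: 30.8
tcp_pos: [0.4356, -0.3867, 0.027]
eef_rot: [119.3, 90.0, 128.1]
contact_force: [-0.2, -0.1, -1.3]
gripper_width: 0.0154
```

```bash
python3 -m creep '{"jaw":[1,1,1,1,1,1,1,1,1,1],"translation":[[0.0004,0,0],[0.0004,0,0],[0,0,0],[0,0,0],[0,0,0],[0,0,0],[0,0,0],[0,0,0],[0,0,0],[0,0,0]],"roll":[0,0,0,0,0,0,0,0,0,0]}'
```

```text
time_s: 31.8
tcp_pos: [0.4357, -0.3867, 0.0265]
eef_rot: [-44.7, 90.0, -35.9]
contact_force: [-1.3, 0.8, 5.8]
gripper_width: 0.0159
```

Contact (Fz 5.8 N). The stick is on the tray floor, so I'll release slowly and then lift.

```bash
python3 -m creep '{"jaw":[0.9,0.8,0.7,0.6,0.5,0.3,0.1,-0.3,-0.7,-1],"translation":[[0,0,0],[0,0,0],[0,0,0],[0,0,0],[0,0,0],[0,0,0],[0,0,0],[0,0,0],[0,0,0],[0,0,0]],"roll":[0,0,0,0,0,0,0,0,0,0]}' 3
python3 -m creep '{"jaw":[-1,-1,-1,-1,-1,-1,-1,-1,-1,-1],"translation":[[0,0,0],[0,0,0],[0,0,0],[-0.01,0,0],[-0.02,0,0],[-0.03,0,0],[-0.03,0,0],[-0.03,0,0],[-0.03,0,0],[0,0,0]],"roll":[0,0,0,0,0,0,0,0,0,0]}'
python3 -m creep '{"jaw":[-1,-1,-1,-1,-1,-1,-1,-1,-1,-1],"translation":[[0,0,0.02],[0,0,0.02],[0,0,0.02],[0,0,0],[0,0,0],[0,0,0],[0,0,0],[0,0,0],[0,0,0],[0,0,0]],"roll":[0,0,0,0,0,0,0,0,0,0]}'
python3 - <<'E'
from h import *
keep(cam('wrist'),'w9');keep(cam('scene'),'s9');c=cam('side');keep(c,'d9')
s=load('s9')
a=cv2.resize(s['im'][150:230,290:410],(600,400));b=cv2.resize(s['im'][190:330,95:235],(400,400))[:, :200]
b=cv2.resize(s['im'][190:330,95:235],(200,200)); 
cv2.imwrite('pics/b14.png',a[:,:,::-1])
w=load('w9');print(plane(w,[(275,238.3)],.014))
E
```

```text
time_s: 32.8
tcp_pos: [0.4356, -0.3867, 0.0262]
eef_rot: [155.8, 90.0, 164.6]
contact_force: [0.4, 0.3, -0.2]
gripper_width: 0.0563
time_s: 33.8
tcp_pos: [0.4377, -0.3882, 0.1818]
eef_rot: [-41.0, 89.5, -32.0]
contact_force: [0.2, -0.6, -0.3]
gripper_width: 0.0877
time_s: 34.8
tcp_pos: [0.4947, -0.3776, 0.1764]
eef_rot: [-29.9, 90.0, -21.0]
contact_force: [0.4, 0.1, 0.6]
gripper_width: 0.0875
[[ 0.54064705 -0.37128476  0.014     ]]
```

View pics/w9.png

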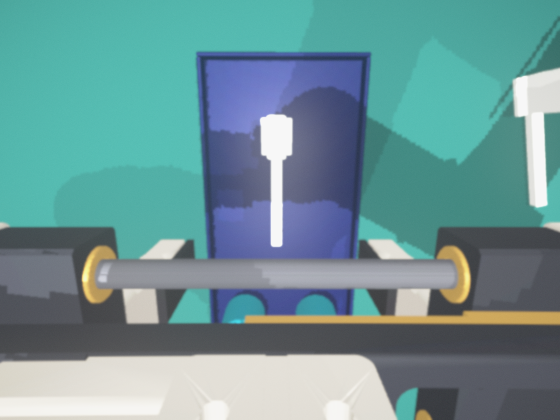

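View pics/d9.png

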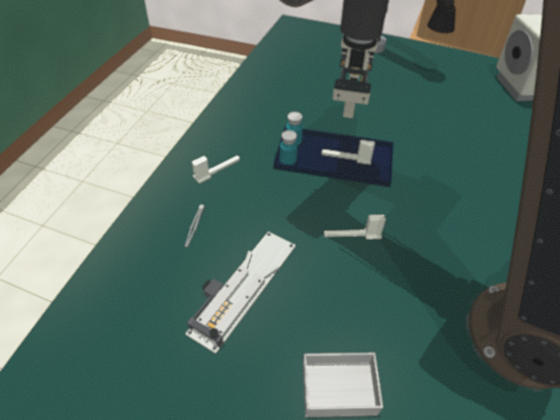

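View pics/b14.png

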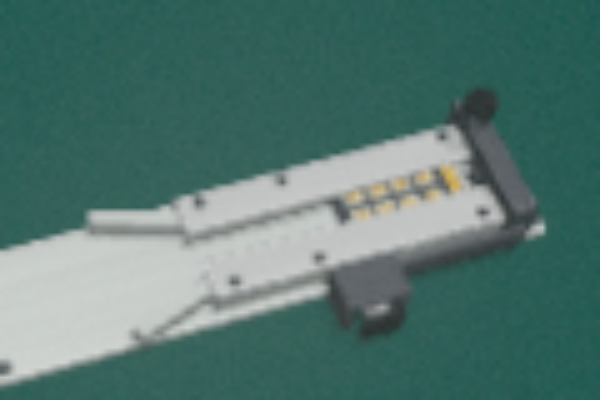

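The stick stands free inside the tray, with its tip at (276,245) in the wrist view. The carrier is still held at the stop, and the dispensers, pan and tweezers sit at their starting pixels. I'm handing in.

```bash
python3 -c "
from plant import *
print(close_job())"
```

```text
the job is handed in; nothing more can be done
None
```

I fed the carrier along the channel until the latch locked it, then set the push stick back in the tool tray and handed the job in at about 35 s. The hand-in reports no verdict.

- **Stick:** I took the one standing in the tool tray. It was the farthest to the robot's right, at y ≈ -0.39 m against -0.13 and -0.18 m for the two lookalikes.
- **Feeding:** First touch on the sprung stop came with the tip about 78 mm past the mouth. The highest wrist force I read was about 11–12 N.
- **Latch:** With the tip at about 84 mm, the wrist moment dropped and the tip jumped forward. The force along the track did not show the drop clearly, because single readings are noisy by about 1 N. To check, I eased the stick back 2 mm. The force went to about zero and the carrier stayed against the displaced stop, so I took it as latched. By the tip position, its middle is about 113 mm past the mouth.
- **Setting down:** I lowered the stick until it touched the tray floor (5.8 N), then opened the jaws slowly.
- **Last pictures:** The stick stands free inside the rim, the carrier is still at the stop, and the dispensers, pan and tweezers look unmoved. The gripper is open, clear of the stick and of everything else. I judged the last pictures by eye and did not measure the clamping force on the carrier.
- **Disagreement:** The side camera read the stick tip about 1 px (2–3 mm) off the arm's own reading. The scene camera agreed to within about 1 px, so I relied on that one.

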